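# Turn the cart wheel until its valve is at the pointer

### The arm

A 6-joint arm with a two-finger parallel gripper is mounted at the origin on the work surface. World frame = base frame: x ahead of the robot, y to its left, z up, the work surface at z = 0. Lengths are in m, angles in rad, forces in N, time in s.
With the tool pointing down it reaches from about 0.325 to 0.925 m from the base axis. Payload 3.1 kg.
Tool frame: the origin (TCP) lies between the finger pads; the fingertips stand robot.tips_ahead ahead of it and the grasp point (between the pads) lies 6 mm ahead of it (robot.tips_ahead is the distance from the TCP to the fingertips, in m); z points along the fingers, y is the line along which they close (so a half turn about z gives the same grasp; the last joint's range is limited). The gripper opens to 85 mm and grips with 20 to 120 N. Pads are 22 mm wide; open, the fingers measure 114 mm over their backs; the gripper's body (76 mm by 85 mm) begins 54 mm behind the grasp point. The pads swing forward as they close: fully open they stand 13 mm farther back than shut.
Start: joints at [1.018, 0.217, 1.613, -0, 1.311, -0.112], TCP at [0.267, 0.565, 0.256] pointing down, gripper open.
Joint ranges: [-2.75, 2.75], [-0.78, 2.1], [0.31, 2.55], [-1.13, 4.27], [0.13, 2.63], [-2.58, 2.58]. Speed limits (rad/s): [2.79, 2.79, 3.14, 3.14, 3.14, 3.14].

### API

Orientations are given as a rotation vector (axis times angle).
In Python, from plant import robot gives the robot as it stands. The module is installed in compiled form; this text tells all that it offers.
- The arm moves only by the tool apply_moves, never from a script. Its argument "series" is text: rows parted by semicolons, each of 6 numbers parted by spaces: the shift along the tool's x, y, z in m, then the turn, a rotation vector about the tool's x, y, z in rad. In form: x y z wx wy wz; .... A call has 1 to 12 rows; each row shifts and turns the commanded pose from where the row before left it, along the tool's axes as they then stand; what a row does not reach is not made up. A row lasts 1/8 s, in which the tool goes at most 62.5 mm and 10.7 degrees, less where a joint would pass 70% of its speed; a pose out of reach is approached as far as the arm can. A call with a gripper value outside its range is refused whole. "hand" is the closure, from 0 (fully open) to 1 (shut), set as the call begins (left out, the last holds). The fingers move at their own pace and stop on an object; the grip force is fixed at half the most. Time passes only in rows, so rows that do not move let the fingers close. It gives the time, the measured TCP pose, the force, the opening and the grip force at its end, in the units of the state.
- robot.get_obs(): the state, without advancing time (a new reading comes with each control period).
- robot.camera(name): name is "scene" or "side" or "wrist"; returns (picture, depth): 480x640x3 uint8, blue, green, red; 480x640 float32, m along the optical axis (not along the pixel's ray), 0 where there is no reading.
- robot.camera_model(name): a dict with "K" (3x3 intrinsics, pixels), "eye" and "orientation" of the camera in the world. Camera axes: x right, y down, z forward; pixel columns grow to the right and rows downward; lengths in m; the calibration is good to about 2 mm. A picture is of the moment at which its call begins: read the wrist's pose just before it. camera_model takes no time and is no camera call; for the wrist camera it gives the pose at the moment of the call.
- robot.close_job(): hands the job in; it is judged then, once.
The state is a dict: "clock": time; "qpos": joint angles; "qvel": joint speeds; "tau": joint torques, N m; "tool_pos": TCP position; "tcp_rot": TCP orientation; "contact_force": force on the tool from outside, world axes, zero at the start; "moment": the same for the moment, N m; "gripper_width": opening from 0.0 (shut) to 1.0 (fully open); "grasp_force": force on a finger pad.
Only numpy, scipy, OpenCV 4.12 (cv2) and the standard library are available. Lean on these libraries where they do the work, as an engineer would, in place of code of your own. Each camera call takes 0.05 s, during which the arm holds its last target. There are 200 camera calls.

### The job

With the fingertips, gently push one red spoke after another to turn the cart wheel on the blue stand clockwise (seen from its open front side with the hub nut) by less than one full turn, until the yellow-capped valve stem points straight up the wheel's slope, in line with the stand's yellow pointer, and leave it at rest there. The tyre's paint is still soft: do not touch the tyre or the valve, grip or lift nothing, and leave the loose things where they are.

Things in the scene. Friction and masses are not known exactly. Their poses are not given: they have to be found in the camera images.
- stand: Fixed blue wheel stand, base plate 360 x 260 x 12 mm (x -150 to +210 mm). Origin: on the table straight below the hub centre; z vertical; x horizontal, from the wheel's open front to its rear; -y is to the right of someone facing the front. The wheel leans back 50 degrees: here the axle, front to rear, is (0.643, 0, -0.766) and up the slope (12 o'clock) is (0.766, 0, 0.643).
- hub (a point): Centre of the wheel: on the axle, in the middle plane of spokes and tyre, 165 mm above the table. Nothing stands in front of the wheel. Behind it, within 50 mm of the axle line, a 28 mm thick axle stub begins 28 mm behind this plane and leads to a 60 mm wide block on the base.
- wheel (a joint): Wheel angle, rad: 0 = valve exactly at 12 o'clock, at the pointer; grows as the wheel turns clockwise seen from the front. Starts between -5.0 and -2.3, so -3 means 3 rad still to go. It counts whole turns, has no stops, must come to 0 (not -6.28). The bearing is stiff (0.25 N m, about 3 N at 80 mm radius, more when fast): it stays where it is left, without coasting.
- spokes: Six red round spokes, 12 mm thick, in the wheel's middle plane, from the hub (radius 28 mm, standing 12 mm proud in front, its nut 18 mm) to the tyre (radius 137 mm). They lie 30, 90, 150, 210, 270 and 330 degrees clockwise of the valve. Turns with the wheel. Origin: hub centre; x: along the axle, front to rear; z: from the hub towards the valve.
- tyre: Black tyre with bright rim edges, outer radius 180 mm, inner radius 137 mm, 40 mm wide (20 mm either side of the spokes' plane), carrying the valve. Soft paint: must not be touched. Origin: on the axle at the tyre's front face, 20 mm in front of the hub centre.
- valve_tip (a point): Free end of the valve stem's yellow cap, 100 mm from the hub centre; the stem (brass, cap 15 mm thick) runs from there radially outward to the tyre's inner edge. Must not be touched.
- pointer_tip (a point): Tip of the yellow cone on the stand, 188 mm from the hub centre straight up the slope (12 o'clock), just outside the tyre. A 14 mm thick mast, 195 mm behind the stand's origin and 305 mm high, holds it.
- tape_roll: Roll of masking tape, 90 mm across, 25 mm high, loose beside the stand. Origin: underside centre. Leave alone.
- spanner: Steel spanner 170 mm long, lying loose beside the stand. Leave alone.
- paint_tin: Green-labelled paint tin, 90 mm across, 110 mm high, loose. Origin: underside centre. Leave alone.
- pot: Terracotta flower pot, 110 mm across, 100 mm high, loose. Origin: underside centre. Leave alone.
- brush: Paint brush lying loose. Leave alone.
- screwdriver: Screwdriver lying loose. Leave alone.
- glue_bottle: Green bottle with a blue label, 64 mm across, 170 mm high, loose. Origin: underside centre. Leave alone.

How it is judged:
At the end, for the whole second after the job is handed in: The wheel is at rest, turned clockwise from its start by less than one full turn, with the valve stem within 0.1 rad (about 6 degrees) of straight up the slope, and no loose thing lies more than 20 mm from where it was (value of joint wheel between -0.1 and 0.1 rad and velocity of joint wheel between -0.03 and 0.03 rad/s and distance of each of tape_roll, spanner, paint_tin, pot, brush, screwdriver, glue_bottle from where it was at the start of the episode below 0.02 m); the robot touches nothing.
It fails at once if the soft paint of the tyre, or the valve, was touched (contact force between any of the fingers, the arm and tyre above 0.3 N).
It fails at once if the wheel was flicked or spun (faster than 3 rad/s) instead of pushed gently (velocity of joint wheel above 3 rad/s or velocity of joint wheel below -3 rad/s).
It fails at once if a spoke was gripped or pushed roughly (over 30 N) (contact force between the fingers and spokes above 30 N).
It fails at once if a loose thing was lifted, carried or knocked away (over 20 mm) (distance of any of tape_roll, spanner, paint_tin, pot, brush, screwdriver, glue_bottle from where it was at the start of the episode above 0.02 m).
It also fails if it takes over 72 s, if anything falls off the work surface, if the arm or the gripper's body presses on something with over 40 N, if the wrist force passes 120 N, or if a joint passes its speed limit or range.

## Working session

There is one attempt and no reset: what is moved stays moved. The work goes in short steps, Python scripts to look and compute and a tool call to move; the robot and the scene stay as the last step left them, time stands still between calls to the robot, and variables do not carry over. Pictures are saved under pics/ and viewed, at most 10 in all, crops included, and the job is handed in when it is done.

Besides the shell and the picture viewer there is one more tool, called as name(argument=value, ...) on one line, values as JSON. apply_moves: Moves the arm, as the interface text tells. Its arguments: {"type":"object","properties":{"series":{"type":"string"},"hand":{"type":"number"}},"required":["series"]}

```bash
mkdir -p pics; cat > h.py <<'E'
import numpy as np, cv2
from scipy.spatial.transform import Rotation as R
from plant import robot
def model(n):
    m=robot.camera_model(n); o=np.array(m["orientation"],float)
    Rm=o if o.shape==(3,3) else R.from_rotvec(o).as_matrix() if o.size==3 else None
    return np.array(m["K"]),np.array(m["eye"]),Rm
def pts(n,d):
    K,e,Rm=model(n); v,u=np.mgrid[:480,:640]
    c=np.stack([(u-K[0,2])/K[0,0]*d,(v-K[1,2])/K[1,1]*d,d],-1)
    return c@Rm.T+e
def proj(n,p):
    K,e,Rm=model(n); c=(np.atleast_2d(p)-e)@Rm; q=c@K.T; return q[:,:2]/q[:,2:]
E
python3 - <<'E'
from h import *
print(robot.camera_model("scene"),robot.camera_model("side"),robot.tips_ahead)
for n in("scene","side"):
    p,d=robot.camera(n); cv2.imwrite(f"pics/{n}0.png",p); np.savez(f"{n}0.npz",p=p,d=d)
print(robot.get_obs())
E
```

```text
{'K': array([[474.22220512,   0.        , 317.5759942 ],
       [  0.        , 474.22220512, 243.1446822 ],
       [  0.        ,   0.        ,   1.        ]]), 'eye': array([ 1.08942244, -0.37536545,  1.30413256]), 'orientation': array([-2.34161791, -1.25809206,  0.32356169])} {'K': array([[602.3603862 ,   0.        , 321.73667397],
       [  0.        , 602.3603862 , 242.49469672],
       [  0.        ,   0.        ,   1.        ]]), 'eye': array([-0.18962741, -1.18234729,  1.38401804]), 'orientation': array([-2.19547391,  0.6943798 , -0.29548477])} 0.025
{'clock': 0.1, 'qpos': array([ 1.01777998e+00,  2.17706284e-01,  1.61478767e+00,  1.39228472e-05,
        1.31131083e+00, -1.12192248e-01]), 'qvel': array([ 7.15111953e-05, -2.45126911e-03, -3.77806648e-03,  1.81699720e-04,
        4.16211032e-04, -9.21474683e-04]), 'tau': array([-9.45732318e-04, -3.98072648e+01, -3.04972887e+01, -1.95885077e-04,
        4.16513882e-03,  1.88949349e-05]), 'tool_pos': array([0.2662869 , 0.56467476, 0.25507438]), 'tcp_rot': array([-0.68669625, -3.06486939,  0.00327671]), 'contact_force': array([0.06769913, 0.48827307, 0.09467271]), 'moment': array([0.00956564, 0.07425627, 0.03029836]), 'grasp_force': 0.0, 'gripper_width': 0.9987558114558712}
```

View pics/scene0.png

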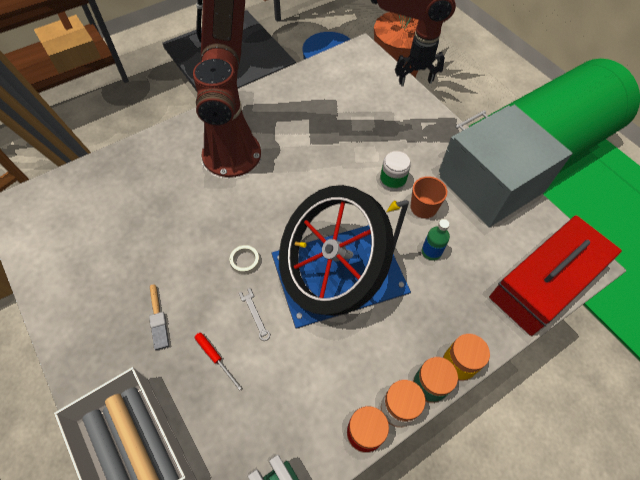

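View pics/side0.png

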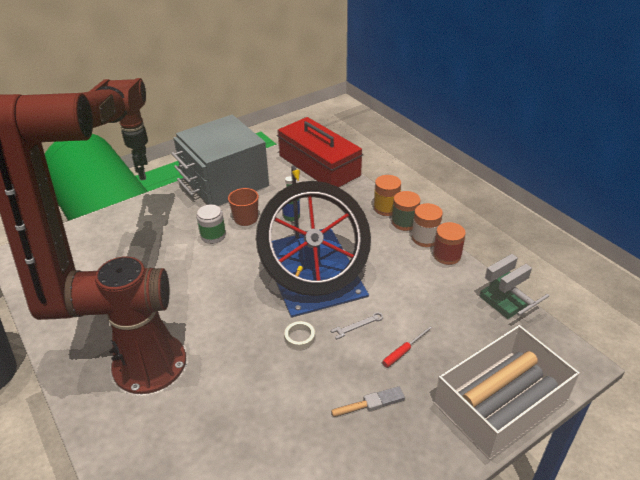

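Scene: the hub is at about (330,249), the valve cap at (300,244) and the pointer at (393,207). Side: the hub is at (315,237), the valve cap at (298,271) and the pointer at (296,174). The wheel faces the side camera, with the valve near 7 o'clock.

```bash
cat > fit.py <<'E'
from h import *
def masks(p):
    b,g,r=[p[...,i].astype(int) for i in range(3)]
    red=(r>110)&(g<60)&(b<60); yel=(r>140)&(g>110)&(b<70)
    return red,yel
if __name__=="__main__":
    box={"scene":(270,180,410,330),"side":(250,160,375,305)}
    for n in box:
        z=np.load(n+"0.npz"); P=pts(n,z["d"]); red,yel=masks(z["p"])
        x0,y0,x1,y1=box[n]; m=np.zeros((480,640),bool); m[y0:y1,x0:x1]=1
        A=P[red&m&(z["d"]>0)]; A=A[(A[:,2]>.06)&(A[:,2]<.3)]
        c=np.median(A,0)
        for _ in range(6):
            u,s,vt=np.linalg.svd(A-c,full_matrices=False); nn=vt[2]; k=abs((A-c)@nn)<.01; c=A[k].mean(0)
            A=A[k]
        if nn[2]>0: nn=-nn
        print(n,len(A),"plane pt",c,"normal(front->rear)",nn,"yaw",np.arctan2(nn[1],nn[0]))
        k,l,st,ce=cv2.connectedComponentsWithStats((yel&m).astype(np.uint8))
        for i in range(1,k):
            if st[i,4]>4: print("yel",st[i],ce[i],np.median(P[(l==i)&(z["d"]>0)],0))
        t=(z["p"].max(-1)<60)
    # blue-free hub: grey center pixels
    for n,(u,v) in {"scene":(330,249),"side":(315,237)}.items():
        z=np.load(n+"0.npz");P=pts(n,z["d"]);print(n,"nut",np.median(P[v-2:v+3,u-2:u+3].reshape(-1,3),0))
E
python3 fit.py
```

```text
scene 682 plane pt [0.58974342 0.01725891 0.16912197] normal(front->rear) [ 0.16970953  0.6189322  -0.76689087] yaw 1.3031765413804957
yel [387 201  13  11  59] [392.52542373 206.08474576] [0.63112647 0.17079916 0.30901772]
yel [295 242  11   5  40] [300.525 243.65 ] [ 0.49980872 -0.02752224  0.11329745]
side 71 plane pt [ 0.56066099 -0.00470633  0.1450996 ] normal(front->rear) [ 0.0202566   0.53666713 -0.84355087] yaw 1.5330690479259426
yel [292 170   8  10  47] [296.19148936 173.44680851] [0.62594525 0.16992785 0.30785538]
yel [296 266   7  10  28] [298.82142857 269.57142857] [ 0.49929868 -0.03028317  0.11349106]
scene nut [0.59214095 0.01054876 0.1802629 ]
side nut [0.58327811 0.00728111 0.17938316]
```

Estimate: hub at (0.5925, 0.0195, 0.165), yaw about 1.305. The valve is about 139° short of 12 o'clock, so the wheel is at about -2.42 rad. The heights and the 188 mm pointer radius agree with the given sizes. First I raise the hand, close it and travel over.

apply_moves(series="0 0 -0.06 0 0 0;0 0 -0.06 0 0 0;0 0 -0.06 0 0 0;0 0 -0.06 0 0 0", hand=1)

```text
clock: 0.6
tool_pos: [0.2664, 0.5649, 0.4975]
tcp_rot: [-0.687, -3.065, 0.001]
contact_force: [0.8, 1.4, -0.4]
gripper_width: 0.145
grasp_force: 0.0
```

apply_moves(series="-0.04 -0.0425 0.002 0 0 0;-0.04 -0.0425 0.002 0 0 0;-0.04 -0.0425 0.002 0 0 0;-0.04 -0.0425 0.002 0 0 0;-0.04 -0.0425 0.002 0 0 0;-0.04 -0.0425 0.002 0 0 0;-0.04 -0.0425 0.002 0 0 0;-0.04 -0.0425 0.002 0 0 0;-0.04 -0.0425 0.002 0 0 0;-0.04 -0.0425 0.002 0 0 0;-0.04 -0.0425 0.002 0 0 0;-0.04 -0.0425 0.002 0 0 0")

```text
clock: 2.1
tool_pos: [0.4832, -0.1027, 0.4718]
tcp_rot: [-0.687, -3.065, -0.001]
contact_force: [0.7, 0.6, 0.5]
gripper_width: -0.001
grasp_force: 0.0
```

```bash
cat > go.py <<'E'
from h import *
hub=np.array([.5925,.0195,.165]); yaw=1.305
def frame(yaw=yaw):
    c,s=np.cos(yaw),np.sin(yaw)
    n=np.array([.643*c,.643*s,-.766]);u=np.array([.766*c,.766*s,.643]);r=np.array([s,-c,0]); return n,u,r
def status(ang=None,rad=.08,depth=-.12):
    n,u,r=frame(); o=robot.get_obs(); T=R.from_rotvec(o["tcp_rot"]); p=np.array(o["tool_pos"])
    W=R.from_matrix(np.stack([-r,u,n],1)); q=p-hub
    print("t",o["clock"],"p",p.round(4),"q",np.round(o["qpos"],2),"F",np.round(o["contact_force"],1),"grip",round(o["gripper_width"],2))
    print("polar deg",np.degrees(np.arctan2(q@r,q@u)).round(1),"rad",np.hypot(q@r,q@u).round(4),"tips depth",(q@n+.025).round(4))
    print("turn (tool)",(T.inv()*W).as_rotvec().round(3))
    if ang is not None:
        a=np.radians(ang); g=hub+rad*(np.cos(a)*u+np.sin(a)*r)+(depth-.025)*n
        print("shift now-axes",T.inv().apply(g-p).round(4),"shift in wheel-axes",W.inv().apply(g-p).round(4))
E
python3 -c "
from go import *
status(-78.7,.08,-.12)"
```

```text
t 2.1 p [ 0.4832 -0.1027  0.4718] q [-0.35 -0.16  1.61  0.    1.7  -1.48] F [0.7 0.6 0.5] grip -0.0
polar deg -40.8 rad 0.1123 tips depth -0.3042
turn (tool) [-0.696  0.061 -0.168]
shift now-axes [0.0163 0.0634 0.1856] shift in wheel-axes [ 0.0051 -0.0693  0.1842]
```

apply_moves(series="0 0 0 -0.139 0.012 -0.034;0 0 0 -0.139 0.012 -0.034;0 0 0 -0.139 0.012 -0.034;0 0 0 -0.139 0.012 -0.034;0 0 0 -0.139 0.012 -0.034;0 0 0 0 0 0")

```text
clock: 2.85
tool_pos: [0.4826, -0.102, 0.4697]
tcp_rot: [0.385, 2.847, 1.036]
contact_force: [-0.7, -0.0, -0.1]
gripper_width: -0.001
grasp_force: 0.0
```

```bash
python3 -c "
from go import *
status(-78.7,.08,-.12)"
```

```text
t 2.85 p [ 0.4826 -0.102   0.4697] q [-0.7  -0.1   1.68  0.65  1.84 -1.91] F [-0.7 -0.  -0.1] grip -0.0
polar deg -41.4 rad 0.112 tips depth -0.3023
turn (tool) [-0.001 -0.002 -0.004]
shift now-axes [ 0.0037 -0.0681  0.1824] shift in wheel-axes [ 0.0043 -0.0683  0.1823]
```

apply_moves(series="0.001 -0.017 0.045 0 0 0;0.001 -0.017 0.045 0 0 0;0.001 -0.017 0.045 0 0 0;0.001 -0.017 0.045 0 0 0;0 0 0 0 0 0")

```text
clock: 3.48
tool_pos: [0.4939, -0.0361, 0.2875]
tcp_rot: [0.378, 2.852, 1.038]
contact_force: [-1.4, 0.3, 0.1]
gripper_width: -0.002
grasp_force: 0.0
```

```bash
cat > look.py <<'E'
import sys
from go import *
n=sys.argv[1]; tag=sys.argv[2]
status(-78.7,.08,.012)
nn,u,r=frame(); m=model(n)
p,d=robot.camera(n); np.savez(f"{n}{tag}.npz",p=p,d=d)
K,e,Rm=m
a=np.radians(np.arange(0,360,2))
for rad,dep,col in((.137,-.02,(255,0,255)),(.18,-.02,(255,255,0)),(.188,0,(0,255,0))):
    aa=a if rad<.185 else np.array([0,.001])
    q=hub+rad*(np.cos(aa)[:,None]*u+np.sin(aa)[:,None]*r)+dep*nn
    c=(q-e)@Rm@K.T; s=c[:,:2]/c[:,2:]
    for x,y in s: cv2.circle(p,(int(round(x)),int(round(y))),1,col,-1)
cv2.imwrite(f"pics/{n}{tag}.png",p)
E
python3 look.py wrist 1; python3 look.py scene 1
```

```text
t 3.475 p [ 0.4939 -0.0361  0.2875] q [-0.58 -0.03  1.95  0.66  1.5  -2.03] F [-1.4  0.3  0.1] grip -0.0
polar deg -77.5 rad 0.0824 tips depth -0.12
turn (tool) [-0.001 -0.008 -0.   ]
shift now-axes [-0.0031 -0.002   0.1319] shift in wheel-axes [-0.002  -0.0021  0.132 ]
t 3.525 p [ 0.4956 -0.0375  0.2903] q [-0.58 -0.03  1.94  0.66  1.5  -2.03] F [ 0.5 -0.8  0.1] grip 0.0
polar deg -76.4 rad 0.0808 tips depth -0.1227
turn (tool) [-0.002 -0.003  0.002]
shift now-axes [-0.0004 -0.0031  0.1347] shift in wheel-axes [-1.000e-04 -3.300e-03  1.347e-01]
```

View pics/wrist1.png

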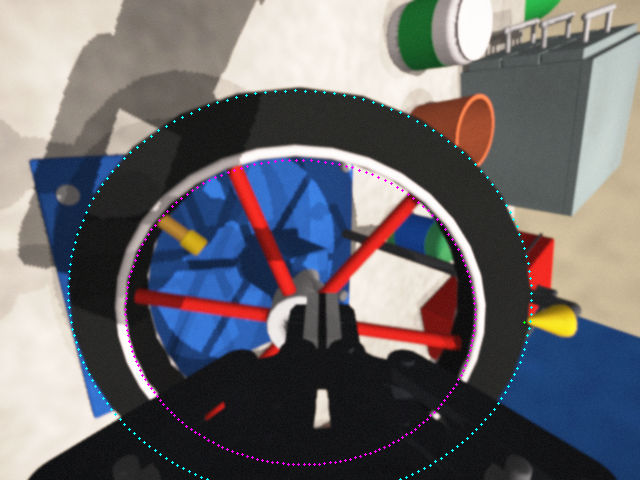

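View pics/scene1.png

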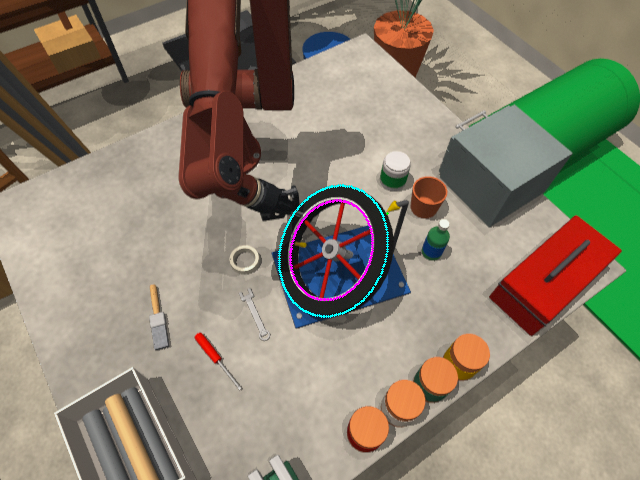

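The wrist view shows the hub at about (300,320), spokes at (412,198) and (237,170), the valve cap at (195,240) and the pointer at (530,322). The overlays fit in both views. The closed finger will go between those two spokes, away from the valve's sector.

apply_moves(series="0 -0.001 0.025 0 0 0;0 -0.001 0.025 0 0 0;0 -0.001 0.025 0 0 0;0 0 0.02 0 0 0;0 0 0 0 0 0;0 0 0 0 0 0")

```text
clock: 4.32
tool_pos: [0.5131, 0.0168, 0.2182]
tcp_rot: [0.375, 2.842, 1.03]
contact_force: [0.3, -0.4, -0.6]
gripper_width: -0.001
grasp_force: 0.0
```

```bash
python3 look.py wrist 2
```

```text
t 4.325 p [0.5131 0.0168 0.2182] q [-0.47  0.05  2.01  0.71  1.32 -2.04] F [ 0.3 -0.4 -0.6] grip -0.0
polar deg -77.9 rad 0.0776 tips depth -0.0309
turn (tool) [-0.002  0.004  0.005]
shift now-axes [ 0.0028 -0.0004  0.0429] shift in wheel-axes [ 0.0026 -0.0006  0.0429]
```

View pics/wrist2.png

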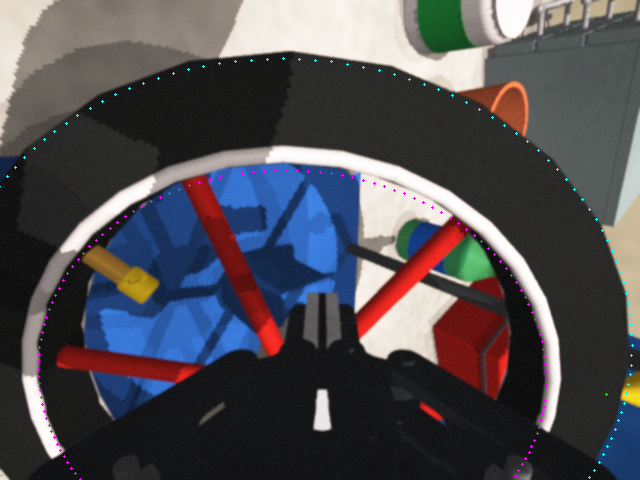

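The fingers at (322,310) sit between the two spokes, at (240,250) and (420,270), and well clear of the rim. Next I insert them.

apply_moves(series="0.001 0 0.012 0 0 0;0.001 0 0.012 0 0 0;0.001 0 0.012 0 0 0;0 0 0.007 0 0 0;0 0 0 0 0 0;0 0 0 0 0 0")

```text
clock: 5.12
tool_pos: [0.5161, 0.0453, 0.183]
tcp_rot: [0.377, 2.845, 1.033]
contact_force: [-0.2, 0.3, 1.1]
gripper_width: 0.002
grasp_force: 0.0
```

```bash
python3 -c "
from go import *
status(-78.7,.08,.012)"
```

```text
t 5.125 p [0.5161 0.0453 0.183 ] q [-0.41  0.09  2.04  0.74  1.23 -2.05] F [-0.2  0.3  1.1] grip 0.0
polar deg -79.3 rad 0.0819 tips depth 0.0143
turn (tool) [-0.002  0.     0.003]
shift now-axes [-0.002   0.0004 -0.0023] shift in wheel-axes [-0.002   0.0004 -0.0023]
```

apply_moves(series="-0.0017 0.007 0 0 0 0;-0.0022 0.0068 0 0 0 0;-0.0029 0.0065 0 0 0 0;-0.0034 0.0063 0 0 0 0;-0.004 0.006 0 0 0 0;-0.0044 0.0056 0 0 0 0;-0.0049 0.0052 0 0 0 0;0 0 0 0 0 0")

```text
clock: 6.12
tool_pos: [0.5482, 0.0722, 0.2118]
tcp_rot: [0.376, 2.843, 1.036]
contact_force: [-0.3, 0.1, -0.5]
gripper_width: 0.001
grasp_force: 0.4
```

```bash
cat > ang.py <<'E'
import sys
from go import *
from fit import masks
# wheel angle from valve cap, seen by side & scene, cast on spokes' plane (cap surface ~7 mm in front)
status()
nn,u,r=frame()
for n in ("scene","side"):
    K,e,Rm=model(n); p,d=robot.camera(n); red,yel=masks(p)
    k,l,st,ce=cv2.connectedComponentsWithStats(yel.astype(np.uint8))
    for i in range(1,k):
        if st[i,4]<5: continue
        v=Rm@np.linalg.inv(K)@[*ce[i],1]; t=((hub-.005*nn-e)@nn)/(v@nn); q=e+t*v-hub
        rad=np.hypot(q@u,q@r)
        if .09<rad<.135: print(n,"valve deg",np.degrees(np.arctan2(q@r,q@u)).round(1),"rad",rad.round(4),st[i,4])
    # spokes: red pixels on plane in annulus
    ys,xs=np.nonzero(red); V=(Rm@np.linalg.inv(K)@np.stack([xs,ys,np.ones(len(xs))])).T
    Q=e+V*(((hub-.003*nn-e)@nn)/(V@nn))[:,None]-hub; rr=np.hypot(Q@u,Q@r); k=(rr>.05)&(rr<.13)
    a=np.arctan2(Q[k]@r,Q[k]@u)
    print(n,"spoke phase mod 60:",np.degrees(np.angle(np.exp(6j*a).mean())/6).round(1),"coh",abs(np.exp(6j*a).mean()).round(2),k.sum())
    cv2.imwrite(f"pics/{n}_{sys.argv[1]}.png",p)
E
python3 ang.py a
```

```text
t 6.125 p [0.5482 0.0722 0.2118] q [-0.34  0.1   1.97  0.75  1.24 -1.96] F [-0.3  0.1 -0.5] grip 0.0
polar deg -43.3 rad 0.0826 tips depth 0.0143
turn (tool) [0.001 0.001 0.003]
scene valve deg -116.7 rad 0.1185 31
scene spoke phase mod 60: -28.5 coh 0.94 363
side valve deg -117.1 rad 0.1181 30
side spoke phase mod 60: -27.2 coh 0.88 181
```

apply_moves(series="-0.0054 0.0047 0 0 0 0;-0.0057 0.0043 0 0 0 0;-0.0061 0.0037 0 0 0 0;-0.0064 0.0032 0 0 0 0;-0.0067 0.0026 0 0 0 0;-0.0069 0.0021 0 0 0 0;-0.007 0.0014 0 0 0 0;-0.0071 0.0008 0 0 0 0;-0.0071 0.0002 0 0 0 0;-0.0072 -0.0004 0 0 0 0;-0.007 -0.0011 0 0 0 0;-0.007 -0.0017 0 0 0 0")

```text
clock: 7.72
tool_pos: [0.6285, 0.0659, 0.2248]
tcp_rot: [0.376, 2.844, 1.037]
contact_force: [-5.9, 1.0, 1.3]
gripper_width: 0.003
grasp_force: 2.3
```

```bash
python3 ang.py b
```

```text
t 7.725 p [0.6285 0.0659 0.2248] q [-0.3   0.25  1.77  0.74  1.26 -1.9 ] F [-5.9  1.   1.3] grip 0.0
polar deg 15.8 rad 0.0831 tips depth 0.0141
turn (tool) [ 0.001 -0.001  0.003]
scene valve deg -59.6 rad 0.1188 41
scene spoke phase mod 60: 29.8 coh 0.96 212
side valve deg -59.8 rad 0.1188 22
side spoke phase mod 60: -28.3 coh 0.95 205
```

apply_moves(series="-0.0068 -0.0022 0 0 0 0;-0.0065 -0.0029 0 0 0 0;-0.0063 -0.0034 0 0 0 0;-0.006 -0.004 0 0 0 0;-0.0056 -0.0044 0 0 0 0;-0.0052 -0.0049 0 0 0 0;-0.0047 -0.0054 0 0 0 0;-0.0043 -0.0057 0 0 0 0;-0.0037 -0.0061 0 0 0 0;0 0 0 0 0 0")

```text
clock: 9.07
tool_pos: [0.6688, 0.0222, 0.1982]
tcp_rot: [0.379, 2.843, 1.029]
contact_force: [0.3, 0.1, -0.2]
gripper_width: 0.002
grasp_force: 0.1
```

```bash
python3 ang.py c
```

```text
t 9.075 p [0.6688 0.0222 0.1982] q [-0.35  0.37  1.67  0.73  1.26 -1.94] F [ 0.3  0.1 -0.2] grip 0.0
polar deg 62.0 rad 0.0825 tips depth 0.0141
turn (tool) [-0.003  0.004  0.002]
scene valve deg -13.9 rad 0.1135 37
scene spoke phase mod 60: 15.6 coh 0.96 252
side valve deg -16.8 rad 0.1141 25
side spoke phase mod 60: 17.0 coh 0.92 204
```

apply_moves(series="-0.0026 -0.0051 0 0 0 0;-0.0023 -0.0053 0 0 0 0;-0.0018 -0.0054 0 0 0 0;0 0 0 0 0 0")

```text
clock: 9.68
tool_pos: [0.6712, 0.0091, 0.1876]
tcp_rot: [0.379, 2.845, 1.03]
contact_force: [0.0, 0.6, 0.2]
gripper_width: -0.0
grasp_force: 0.2
```

```bash
python3 ang.py d; python3 look.py side d2
```

```text
t 9.675 p [0.6712 0.0091 0.1876] q [-0.37  0.39  1.66  0.73  1.27 -1.96] F [0.  0.6 0.2] grip -0.0
polar deg 73.9 rad 0.0819 tips depth 0.0145
turn (tool) [-0.003  0.002  0.001]
scene valve deg -3.9 rad 0.1118 38
scene spoke phase mod 60: 26.8 coh 0.95 263
side spoke phase mod 60: 28.1 coh 0.91 260
t 9.775 p [0.6714 0.0092 0.1878] q [-0.36  0.39  1.66  0.73  1.27 -1.96] F [-0.8 -0.2  1. ] grip 0.0
polar deg 73.8 rad 0.0821 tips depth 0.0144
turn (tool) [-0.003  0.002  0.002]
shift now-axes [ 0.1573 -0.007  -0.0027] shift in wheel-axes [ 0.1572 -0.0072 -0.0024]
```

View pics/side_d.png

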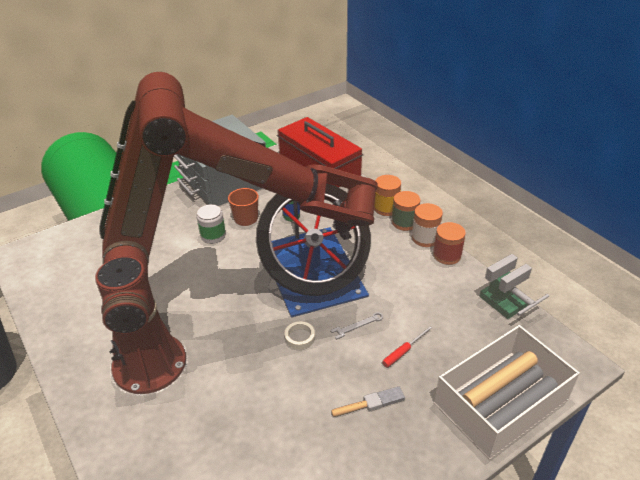

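The arm hides the valve in the side view, but the scene view and spoke phase put it about 3° short. I'll nudge it, back off and withdraw.

apply_moves(series="-0.0006 -0.0019 0 0 0 0;-0.0006 -0.0019 0 0 0 0;0 0 0 0 0 0;0.002 0.006 0 0 0 0;0 0 -0.012 0 0 0;0 0 -0.025 0 0 0;0 0 -0.03 0 0 0;0 0 -0.05 0 0 0;0 0 -0.05 0 0 0;0 0 -0.05 0 0 0;0 0 -0.05 0 0 0;0 0 0 0 0 0")

```text
clock: 11.32
tool_pos: [0.6265, -0.1571, 0.4]
tcp_rot: [0.377, 2.838, 1.022]
contact_force: [-0.2, -0.1, -0.5]
gripper_width: -0.001
grasp_force: 0.0
```

```bash
python3 ang.py e; python3 look.py scene e2; python3 look.py wrist e2
```

```text
t 11.325 p [ 0.6265 -0.1571  0.4   ] q [-0.62  0.25  1.43  0.65  1.7  -1.92] F [-0.2 -0.1 -0.5] grip -0.0
polar deg 70.9 rad 0.0838 tips depth -0.2589
turn (tool) [-0.006  0.01   0.005]
scene valve deg -2.2 rad 0.1119 38
scene spoke phase mod 60: 29.4 coh 0.94 545
side valve deg -3.3 rad 0.1263 5
side valve deg -3.8 rad 0.1071 18
side spoke phase mod 60: 29.5 coh 0.93 376
t 11.425 p [ 0.6255 -0.1542  0.3951] q [-0.62  0.25  1.43  0.65  1.7  -1.92] F [-0.3 -0.1 -0.2] grip 0.0
polar deg 71.3 rad 0.0818 tips depth -0.2535
turn (tool) [-0.003  0.002  0.002]
shift now-axes [ 0.1565 -0.0095  0.2652] shift in wheel-axes [ 0.1559 -0.0105  0.2655]
t 11.475 p [ 0.6252 -0.1534  0.3938] q [-0.62  0.25  1.44  0.65  1.7  -1.92] F [ 0.3  0.3 -0.1] grip -0.0
polar deg 71.4 rad 0.0812 tips depth -0.252
turn (tool) [-0.002 -0.     0.001]
shift now-axes [ 0.1553 -0.0096  0.264 ] shift in wheel-axes [ 0.1554 -0.0102  0.2639]
```

View pics/wriste2.png

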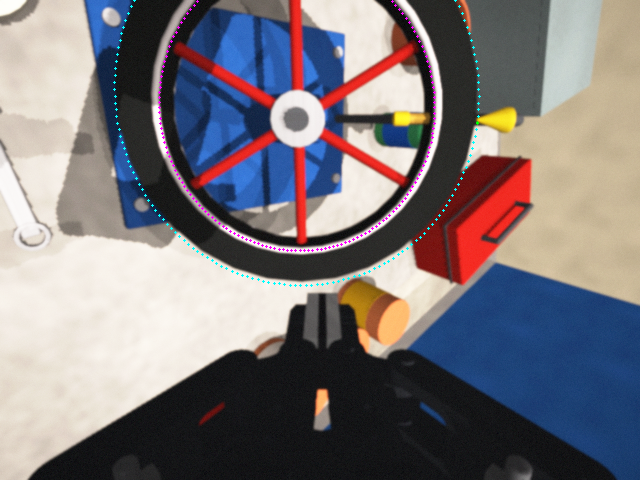

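View pics/scene_e.png

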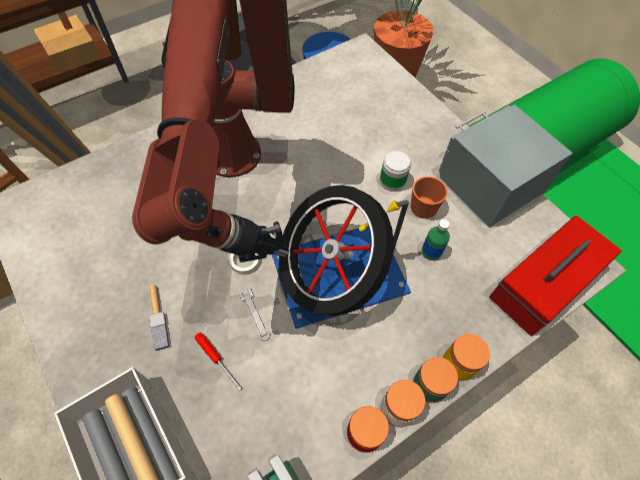

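In the wrist view, the hub (297,119), valve (405,118) and pointer tip (478,120) lie on one line to within about 1°. The scene view shows the loose things where they were and the hand clear of the wheel, so I'm handing in.

```bash
python3 -c "
from plant import robot
print(robot.close_job())"
```

```text
the job is handed in; nothing more can be done
None
```

The wheel was turned clockwise about 139° by pushing one spoke through the whole arc rather than one after another. The valve now lines up with the pointer to within about 1–3°, the hand is clear, and the job is handed in; the hand-in returned no verdict.

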